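# Hold the engineer's square home in the corner jig

### The job

Take the steel L-shaped square by its blue grip, lay it flat on the corner jig's base plate and press it right up into the corner, one arm flush along the dark fixed fence, the other pushing the red swing fence, which has sprung inwards, out to true and flush along it. Finish while holding it there: still gripping the square and pressing it against both fences. Leave everything else on the bench where it stands.

Things in the scene. Friction and masses are not known exactly. Their poses are not given: they have to be found in the camera images.
- square: Loose steel L-shaped square lying flat: two arms 100 mm long, 24 wide, 10 thick. Origin: underside, outer heel, where the outer edges would meet (heel tip cut away 8 mm). x and y run along the outer edges, arms at positive x and y, z up. Fully home, origin and axes lie on the jig's, 10 mm up.
- square_grip (a point): On the axis of the square's blue upright grip post, 42 mm above the square's underside: a good height to grasp. Post 26x26 mm, sides parallel to the arms, centred at x = y = 34 mm of the square, from 10 to 60 mm above its underside. The square with its post weighs about 0.25 kg.
- jig: Corner jig fixed to the worktop: grey base plate 10 mm thick, covering x and y from -25 to 125 mm, with two fences 14 mm high on it. Origin: the inner corner where the fence faces meet when true, at worktop height. x runs along the fixed fence's face, y along the true swing fence's face, z up. Inside: positive x and y. Its metal is smooth (friction about 0.25).
- fixed_fence: Dark steel fence 112x16x14 mm, rigid on the base plate. Origin at the jig's corner on top of the plate, axes as the jig's. Its face is the plane y = 0 of the jig, from x = 4 to 116 mm; the square's x arm belongs along it.
- swing_fence: Red swing fence 16x106x14 mm, small black clamp screw on its far end (6 mm higher, behind the face). Origin: its upright hinge pin at plate level, at x = y = -9 mm of the jig; z up. Its face is its own plane x = 9 mm, from y = 15 to 121 mm; axes parallel to the jig's when true.
- fence_angle (a joint): Angle of the red fence (rad): 0 is true (square to the fixed fence), positive leans inwards, so that its free end stands up to 18 mm in at the start. A light spring (1 N m/rad, slack at 0.16) and friction (0.08 N m) resist pressing it out to 0; it can be pushed past true, to -0.10.
- petri_1: Bystander: round lidded petri dish, 90 mm across, 15 mm high, left of the centrifuge; origin centre of underside.
- cup_0: Bystander: specimen cup with orange lid, 61 mm across, 70 mm high, right of the jig; origin centre of underside.
- cup_1: Bystander: specimen cup with red lid, 61 mm across, 70 mm high, right of the jig; origin centre of underside.
- timer: Bystander: white timer lying flat, 66x72x16 mm, at the right; origin centre of underside.

How it is judged:
By the outcome, as a careful person would: the job done as asked, in the order asked, and still so for the second after the job is handed in, while the arm keeps its last pose, push and grip.
It also fails if it takes over 51 s, if anything falls off the work surface, if the arm or the gripper's body presses on something with over 40 N, if the wrist force passes 120 N, or if a joint passes its speed limit or range.

### The arm

A 6-joint arm with a two-finger parallel gripper is mounted at the origin on a cart in front of the work surface, level with it; the furniture and walls round the work are solid. World frame = base frame: x ahead of the robot, y to its left, z up, the work surface at z = 0. Lengths are in m, angles in degrees, forces in N, time in s.
With the tool pointing down it reaches from about 0.325 to 0.775 m from the base axis. Payload 5.5 kg.
Tool frame: the origin (TCP) lies at the centre of the arm's flange, where the gripper is bolted on; the fingertips stand 182 mm ahead of it and the grasp point (between the pads) lies 163 mm ahead of it; z points along the fingers, y is the line along which they close (so a half turn about z gives the same grasp; the last joint's range is limited). The gripper opens to 88 mm and grips with 3 to 60 N. Pads are 20 mm wide; open, the fingers measure 115 mm over their backs; the gripper's body (75 mm by 178 mm) begins 61 mm behind the grasp point.
Start: joints at [-73.436, 5.22, 70.514, -0, 104.267, -3.249], TCP at [0.203, -0.564, 0.405] pointing down, gripper open.
Joint ranges: [-164.24, 164.24], [-49.07, 125.15], [9.68, 141.18], [-86.29, 266.29], [3.28, 154.24], [-151.56, 151.56]. Speed limits (degrees/s): [147.25, 147.25, 172.46, 180, 180, 180].

### API

Orientations are given as [roll, pitch, yaw] about the fixed x, y, z axes, in that order (R = Rz(yaw) Ry(pitch) Rx(roll)).
In Python, from station import r gives the robot as it stands. The module is installed in compiled form; this text tells all that it offers. Calls block until the motion is done:
- r.reach(position, orientation): joint-space move of the TCP to a pose.
- r.servo_line(position, rotation=None, speed=0.15): straight line of the TCP; rotation=None keeps the orientation; speed is the mean speed in m/s.
- r.move_joints(angles): joint-space move.
- r.let_go() and r.grab(squeeze=None): open the fingers fully, or close them until they stop; squeeze is the grip in N (None keeps the last).
- r.wait(seconds).
- r.inverse_kinematics(position, orientation): joint angles nearest the present ones, or None.
- r.sense(): the state.
- r.snapshot(name): name is "scene" or "side" or "wrist"; returns a dict with "frame" (384x512x3 uint8, red, green, blue), "fx", "fy", "cx", "cy" (pixels), "dist_coeffs" ([k1, k2, p1, p2, k3] as OpenCV has them; the pictures are not rectified), "R" (3x3) and "t" (3): a world point X has camera coordinates R X + t. Camera axes: x right, y down, z forward; pixel columns grow to the right and rows downward; lengths in m; the calibration is good to about 2 mm. A picture is of the moment at which its call begins. There is no depth.
A pose or a line that the arm cannot do raises r.IKError and nothing moves.
- r.hand_in(): hands the job in; it is judged then, once.
The state is a dict: "clock": time; "joints": joint angles; "joint_vel": joint speeds; "joint_torque": joint torques, N m; "tcp_pos": TCP position; "orientation": TCP orientation; "contact_force": force on the tool from outside, world axes, zero at the start; "torque": the same for the moment, N m; "opening": finger opening in m; "gripper_force": force on a finger pad.
Only numpy, scipy, OpenCV 4.12 (cv2) and the standard library are available. Lean on these libraries where they do the work, as an engineer would, in place of code of your own. Each camera call takes 0.05 s, during which the arm holds its last target. There are 200 camera calls.

## Working session

There is one attempt and no reset: what is moved stays moved. The work goes in short steps, each a Python script; the robot and the scene stay as the last script left them, time stands still between calls to the robot, and variables do not carry over. Pictures are saved under pics/ and viewed, at most 10 in all, crops included, and the job is handed in when it is done.

```bash
mkdir -p pics
cat > h.py <<'E'
import numpy as np, cv2
from station import r
def shot(n,f=None):
    s=r.snapshot(n)
    if f: cv2.imwrite('pics/'+f,cv2.cvtColor(s['frame'],cv2.COLOR_RGB2BGR))
    s['K']=np.array([[s['fx'],0,s['cx']],[0,s['fy'],s['cy']],[0,0,1.]]); return s
def onplane(s,px,z):
    u=cv2.undistortPoints(np.array(px,float).reshape(-1,1,2),s['K'],np.array(s['dist_coeffs'],float)).reshape(-1,2)
    R=np.array(s['R']);t=np.array(s['t']); c=-R.T@t
    d=np.c_[u,np.ones(len(u))]@R
    return c+d*((z-c[2])/d[:,2])[:,None]
E
python3 - <<'E'
from h import *
a=shot('scene','a.png');b=shot('side','b.png')
import pickle;pickle.dump((a,b),open('ab.pkl','wb'))
for s in(a,b):print(-np.array(s['R']).T@s['t'])
cv2.imwrite('pics/ab.png',np.hstack([cv2.imread('pics/a.png'),cv2.imread('pics/b.png')])[:, :])
E
```

```text
[-0.55582455  0.39541327  0.71624143]
[ 0.2476908  -1.40065993  0.5136889 ]
```

View pics/a.png

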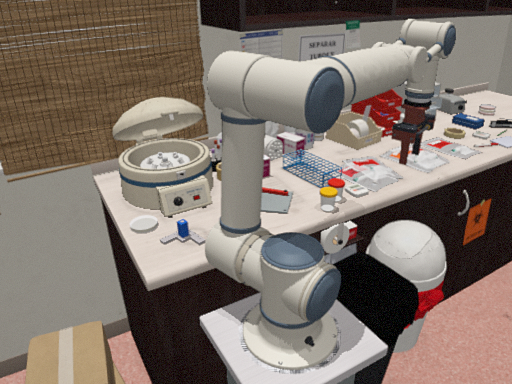

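View pics/b.png

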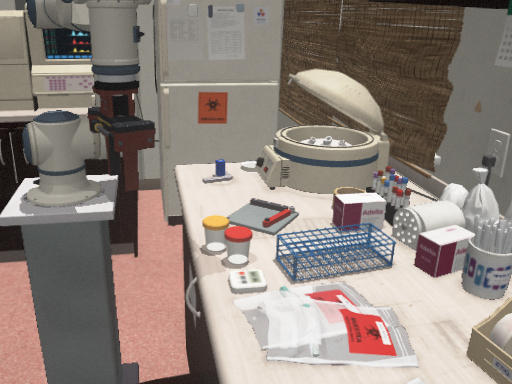

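The scene view shows the square with its blue post near (182,230) and the jig near (270,198), partly hidden by the arm. The side view shows the post at (220,168) and the jig at (264,215), with the red fence at (278,217), the dark fence at (265,204), and the cups at (216,233) and (238,245).

Run:
```python
from h import *
import pickle;a,b=pickle.load(open('ab.pkl','rb'))
print(onplane(a,[(182,222)],.06),onplane(b,[(220,161)],.06))
print('jig corners',onplane(b,[(229,215),(262,233),(298,212),(262,198)],.01))
print('jig a',onplane(a,[(275,200)],.02)) 
print('cups',onplane(b,[(216,222),(238,234)],.07),'petri',onplane(a,[(144,222)],.015))
J=onplane(b,[(264,215)],.015)[0];P=onplane(b,[(220,161)],.06)[0]
s=r.sense();print(s['orientation'],s['clock'])
# look from above, between jig and square
for p in (P,J):
  for d in (.03,.08,.0):
    for yaw in(0,90,-90,180): print(p,d,yaw,r.inverse_kinematics([p[0]-d,p[1],.42],[180,0,yaw]) is not None)
```

```text
[[0.47781237 0.06865282 0.06      ]] [[0.48159251 0.05758336 0.06      ]]
jig corners [[ 0.45486249 -0.2636657   0.01      ]
 [ 0.51513183 -0.38393822  0.01      ]
 [ 0.64274972 -0.27250458  0.01      ]
 [ 0.57064106 -0.15725292  0.01      ]]
jig a [[ 0.50828399 -0.28205481  0.02      ]]
cups [[ 0.39448409 -0.43334199  0.07      ]
 [ 0.43147018 -0.50165824  0.07      ]] petri [[0.61313553 0.1532588  0.015     ]]
[-1.79900045e+02 -6.32560118e-03  1.98124107e+01] 0.1
[0.48159251 0.05758336 0.06      ] 0.03 0 True
[0.48159251 0.05758336 0.06      ] 0.03 90 True
[0.48159251 0.05758336 0.06      ] 0.03 -90 False
[0.48159251 0.05758336 0.06      ] 0.03 180 True
[0.48159251 0.05758336 0.06      ] 0.08 0 True
[0.48159251 0.05758336 0.06      ] 0.08 90 True
[0.48159251 0.05758336 0.06      ] 0.08 -90 False
[0.48159251 0.05758336 0.06      ] 0.08 180 True
[0.48159251 0.05758336 0.06      ] 0.0 0 True
[0.48159251 0.05758336 0.06      ] 0.0 90 True
[0.48159251 0.05758336 0.06      ] 0.0 -90 False
[0.48159251 0.05758336 0.06      ] 0.0 180 True
[ 0.54358373 -0.28906964  0.015     ] 0.03 0 True
[ 0.54358373 -0.28906964  0.015     ] 0.03 90 True
[ 0.54358373 -0.28906964  0.015     ] 0.03 -90 True
[ 0.54358373 -0.28906964  0.015     ] 0.03 180 True
[ 0.54358373 -0.28906964  0.015     ] 0.08 0 True
[ 0.54358373 -0.28906964  0.015     ] 0.08 90 True
[ 0.54358373 -0.28906964  0.015     ] 0.08 -90 True
[ 0.54358373 -0.28906964  0.015     ] 0.08 180 True
[ 0.54358373 -0.28906964  0.015     ] 0.0 0 True
[ 0.54358373 -0.28906964  0.015     ] 0.0 90 True
[ 0.54358373 -0.28906964  0.015     ] 0.0 -90 True
[ 0.54358373 -0.28906964  0.015     ] 0.0 180 True
```

Run:
```python
from h import *
import pickle
r.reach([.50,-.28,.42],[180,0,20]); j=shot('wrist','wj.png'); print(r.sense()['clock'],-np.array(j['R']).T@j['t'])
r.reach([.45,.055,.42],[180,0,20]); q=shot('wrist','wq.png'); print(r.sense()['clock'],-np.array(q['R']).T@q['t'])
pickle.dump((j,q),open('w.pkl','wb'))
```

```text
1.675 [ 0.57975094 -0.25356247  0.40103212]
3.0 [0.53050723 0.08157036 0.40115067]
```

View pics/wj.png

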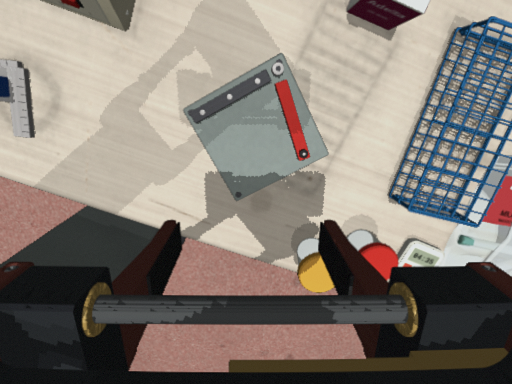

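View pics/wq.png

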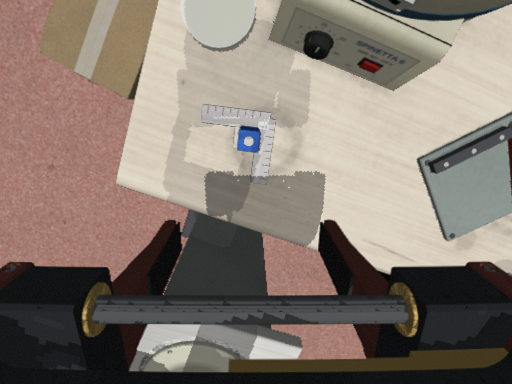

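The jig view shows the plate corners at about (282,54) at the hinge, (184,108), (237,200) and (328,153). The dark fence runs along the upper left edge and the red fence leans inwards from (280,75) to (305,158). The square view shows the post at (248,139), the heel at (275,113), one arm going left to (202,113) and the other down to (262,183). The left arm is x, and the jig is turned about +36° from the square.

Run:
```python
from h import *
import pickle
j,q=pickle.load(open('w.pkl','rb'))
A=cv2.resize(cv2.cvtColor(j['frame'],4)[45:210,175:340],None,fx=2.4,fy=2.4,interpolation=cv2.INTER_CUBIC)
B=cv2.resize(cv2.cvtColor(q['frame'],4)[95:195,190:290],(396,396),interpolation=cv2.INTER_CUBIC)
cv2.imwrite('pics/crop.png',np.hstack([A,B]))
# plate: grey-green darker than wood
hsv=cv2.cvtColor(j['frame'],cv2.COLOR_RGB2HSV); print(j['frame'][150,240],hsv[150,240],j['frame'][100,240],j['frame'][60,150],j['frame'][190,235],j['frame'][185,262])
H=cv2.cvtColor(q['frame'],cv2.COLOR_RGB2HSV)
print(q['frame'][139,244],q['frame'][150,248],q['frame'][139,238],q['frame'][115,220],q['frame'][100,220],q['frame'][160,266])
```

```text
[148 157 153] [ 77  15 157] [110 118 114] [215 204 186] [92 99 95] [ 94 100  97]
[147 155 174] [ 57 101 186] [ 91 107 160] [182 180 177] [189 180 165] [201 199 196]
```

View pics/crop.png

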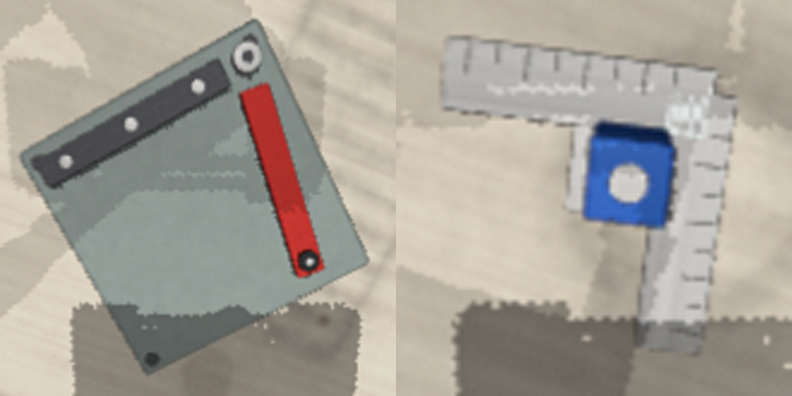

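The crop gives clear edges. The plate is greenish with G>R, and the steel is neutral against the warm wood. Next I'll fit lines to these metrically.

```bash
cat > m.py <<'E'
from h import *
def fit(P):
    v=cv2.fitLine(P[:,:2].astype(np.float32),cv2.DIST_HUBER,0,.001,.001).ravel(); return v
def cross(a,b):
    t=np.linalg.solve(np.c_[a[:2],-b[:2]],b[2:]-a[2:]); return a[2:]+a[:2]*t[0]
def plate(j,z=.01):
    f=j['frame'].astype(int); m=((f[...,1]-f[...,0]>2)&(f[...,1]>70)).astype(np.uint8); m[230:]=0
    m=cv2.morphologyEx(m,cv2.MORPH_OPEN,np.ones((3,3)))
    m=cv2.morphologyEx(m,cv2.MORPH_CLOSE,np.ones((15,15)))
    c=max(cv2.findContours(m,0,1)[0],key=cv2.contourArea); P=onplane(j,c.reshape(-1,2),z)
    rc=cv2.minAreaRect(P[:,:2].astype(np.float32)); B=cv2.boxPoints(rc); return rc,B
E
python3 - <<'E'
from m import *
import pickle
j,q=pickle.load(open('w.pkl','rb'))
rc,B=plate(j);print('plate',rc,B)
o=onplane(j,[(275.,59)],.01)  # rough heel
A=onplane(j,[(282,54),(184,109),(237,200),(328,153)],.01);print(A)
# dark fence / red fence tops at z=.024
hsv=cv2.cvtColor(j['frame'],cv2.COLOR_RGB2HSV);f=j['frame'].astype(int)
red=((f[...,0]>130)&(f[...,1]<70)&(f[...,2]<70)).astype(np.uint8);red[:, :250]=0;red[180:]=0;red[:,320:]=0;red[:60]=0
dk=(f.max(2)<85).astype(np.uint8);dk[:60]=0;dk[130:]=0;dk[:,:184]=0;dk[:,278:]=0
for m in(red,dk):
    c=max(cv2.findContours(m,0,1)[0],key=cv2.contourArea);P=onplane(j,c.reshape(-1,2),.024)
    rr=cv2.minAreaRect(P[:,:2].astype(np.float32));print(rr,cv2.boxPoints(rr).tolist())
f=q['frame'].astype(int); m=(f[...,0]-f[...,2]<11)
top=[(u,np.nonzero(m[95:130,u])[0][0]+95) for u in range(206,268) if m[95:130,u].any()]
rt=[(np.nonzero(m[v,245:285])[0][-1]+245,v) for v in range(124,170) if m[v,245:285].any()]
a=fit(onplane(q,top,.01)-[0,0,0]);b=fit(onplane(q,rt,.01))
print('edges',np.degrees(np.arctan2(a[1],a[0])),np.degrees(np.arctan2(b[1],b[0])),cross(a,b),top[::10],rt[::10])
mb=((f[...,2]-f[...,0]>45)).astype(np.uint8);mb[:100]=0;mb[170:]=0;mb[:,:220]=0;mb[:,290:]=0
c=max(cv2.findContours(mb,0,1)[0],key=cv2.contourArea)
P=onplane(q,c.reshape(-1,2),.06);print('post',cv2.minAreaRect(P[:,:2].astype(np.float32)))
E
```

```text
plate ((0.6193974018096924, -0.5490601062774658), (0.3124796450138092, 0.16165436804294586), 35.16419982910156) [[ 0.44512042 -0.5729654 ]
 [ 0.53822076 -0.70511866]
 [ 0.79367435 -0.5251548 ]
 [ 0.70057404 -0.39300156]]
[[ 0.64395542 -0.27386477  0.01      ]
 [ 0.53649578 -0.17573045  0.01      ]
 [ 0.4383467  -0.2848374   0.01      ]
 [ 0.5477383  -0.38159482  0.01      ]]
((0.5713673233985901, -0.31629061698913574), (0.1051829531788826, 0.015149053186178207), 39.41352462768555) [[0.5259268879890442, -0.3438296616077423], [0.5355451703071594, -0.35553357005119324], [0.616807758808136, -0.2887515723705292], [0.6071894764900208, -0.27704766392707825]]
((0.5712032914161682, -0.22903437912464142), (0.01918468251824379, 0.11236269772052765), 46.787471771240234) [[0.523689329624176, -0.1975577175617218], [0.6055813431739807, -0.2744932174682617], [0.6187172532081604, -0.26051104068756104], [0.5368252396583557, -0.18357554078102112]]
edges -77.02289 12.84901 [0.5238565  0.04176403] [(206, np.int64(105)), (216, np.int64(106)), (226, np.int64(107)), (236, np.int64(108)), (246, np.int64(109)), (256, np.int64(111)), (266, np.int64(112))] [(np.int64(275), 124), (np.int64(273), 134), (np.int64(271), 144), (np.int64(270), 154), (np.int64(268), 164)]
post ((0.48545095324516296, 0.06672153621912003), (0.028766121715307236, 0.025197140872478485), 12.496665954589844)
```

Run:
```python
from m import *
import pickle
j,q=pickle.load(open('w.pkl','rb'))
f=j['frame'].astype(int); m=np.zeros((384,512),np.uint8)
m[48:206,178:335]=(f[...,0]-f[...,2]<6)[48:206,178:335]
m=cv2.morphologyEx(m,cv2.MORPH_OPEN,np.ones((3,3)))
c=max(cv2.findContours(m,0,1)[0],key=cv2.contourArea).reshape(-1,2).astype(float)
C=np.array([(282,54),(184,109),(237,200),(328,153)],float); L=[]
for k in range(4):
    a,b=C[k],C[(k+1)%4];d=(b-a)/np.linalg.norm(b-a);w=c-a;s=w@d;n=w@[-d[1],d[0]]
    sel=c[(abs(n)<5)&(s>10)&(s<np.linalg.norm(b-a)-10)]; l=fit(onplane(j,sel,.01));L.append(l);print(len(sel),np.degrees(np.arctan2(l[1],l[0])))
K=np.array([cross(L[k-1],L[k]) for k in range(4)]);print(K,np.linalg.norm(K-np.roll(K,-1,0),axis=1),K.mean(0))
x=K[1]-K[0]+K[2]-K[3];x/=np.linalg.norm(x);y=np.array([-x[1],x[0]]);o=K.mean(0)-.05*x-.05*y
print('ang',np.degrees(np.arctan2(x[1],x[0])),'origin',o)
# check: fence contours in the jig frame
R=np.c_[x,y]
for n,P in(('red',[[0.5259,-0.3438],[.5355,-.3555],[.6168,-.28875],[.6072,-.2770]]),('dark',[[.5237,-.1976],[.6056,-.2745],[.6187,-.2605],[.5368,-.1836]])): print(n,((np.array(P)-o)@R*1000).round(1).tolist())
# ik options
g=np.array([.5239,.0418]);
for base,pt,t in((103,g,'sq'),(np.degrees(np.arctan2(x[1],x[0])),o,'jig')):
  th=np.radians(base);G=pt+.034*np.array([np.cos(th)-np.sin(th),np.sin(th)+np.cos(th)])
  for k in range(4):
    s=r.inverse_kinematics([*G,.25],[180,0,base-90*k]); print(t,G,base-90*k,None if s is None else np.round(s,0))
```

```text
80 -41.934517
73 48.05466
74 -42.01058
80 48.07728
[[ 0.64518005 -0.27271998]
 [ 0.5356531  -0.17432788]
 [ 0.4374352  -0.2836194 ]
 [ 0.54687464 -0.38219574]] [0.14723164 0.1469401  0.1472898  0.14713563] [ 0.54128575 -0.27821574]
ang 138.02744 origin [ 0.61189777 -0.27448124]
red [[17.6, 109.0], [2.6, 111.3], [-13.2, 7.3], [1.8, 5.0]]
dark [[117.0, 1.8], [4.7, 4.2], [4.3, -14.9], [116.6, -17.3]]
sq [0.48312308 0.06728025] 103 [  4. -11. 102.   0.  89.  -9.]
sq [0.48312308 0.06728025] 13 [  4. -11. 102.  -0.  89.  81.]
sq [0.48312308 0.06728025] -77 None
sq [0.48312308 0.06728025] -167 [  4. -11. 102.   0.  89. -99.]
jig [ 0.56388164 -0.27702072] 138.02744 [-29.  11.  80.   0.  89. -77.]
jig [ 0.56388164 -0.27702072] 48.027435 [-29.  11.  80.  -0.  89.  13.]
jig [ 0.56388164 -0.27702072] -41.972565 [-29.  11.  80.  -0.  89. 103.]
jig [ 0.56388164 -0.27702072] -131.97256 None
```

Run:
```python
from h import *
r.let_go()
r.reach([.4832,.0670,.29],[180,0,102.95]); r.servo_line([.4832,.0670,.206],speed=.12)
r.grab(45); s=r.sense();print(s['opening'],s['gripper_force'],s['clock'],s['tcp_pos'],s['contact_force'])
r.servo_line([.4832,.0670,.30],speed=.12); s=r.sense();print(s['opening'],s['contact_force'],s['torque'])
th=np.radians(138.03);x=np.array([np.cos(th),np.sin(th)]);y=np.array([-x[1],x[0]]);o=np.array([.6119,-.2745])
G=o+x*(.034+.026)+y*(.034+.018)
r.reach([*G,.30],[180,0,138.03]); s=r.sense();print(s['clock'],s['contact_force'],s['torque'])
r.servo_line([*G,.235],speed=.12); shot('wrist','c1.png');shot('side','c2.png')
a=cv2.imread('pics/c1.png');b=cv2.imread('pics/c2.png')
cv2.imwrite('pics/c.png',np.hstack([cv2.resize(a,(480,360)),cv2.resize(b[150:270,200:306],(318,360))]))
```

```text
0.02579730501567826 45.00000357627869 6.325 [0.48316008 0.06699048 0.20597582] [-0.63116044  0.44480876 -0.38555572]
0.025696114661290865 [ 0.4071503  -0.10542636 -2.26172744] [-0.06501728 -0.00664674  0.00170147]
8.55 [-0.06489234  0.42476848 -2.00938117] [-0.03673549 -0.07530131 -0.01490996]
```

View pics/c.png

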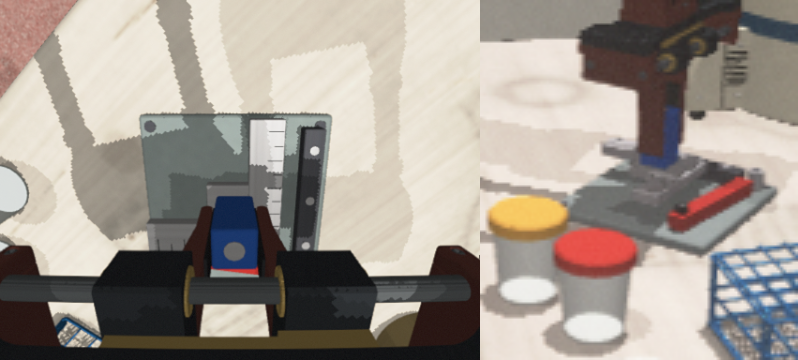

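The wrist view shows the square held level over the plate. Its x arm, at about (265,190), is inside of and parallel to the dark fence at (312,190). The side view shows the red fence clear of the square. Lowering until contact.

Run:
```python
from h import *
f=lambda:np.array(r.sense()['contact_force'])
b=f();p=np.array(r.sense()['tcp_pos']);z=.220
r.servo_line([p[0],p[1],z],speed=.05)
while z>.205:
    d=f()-b
    if d[2]>3: break
    z-=.001; r.servo_line([p[0],p[1],z],speed=.03)
s=r.sense();print(z,s['tcp_pos'],f()-b,s['torque'],s['clock']);np.save('b.npy',b)
w=shot('wrist','d.png');import pickle;pickle.dump(w,open('d.pkl','wb'))
```

```text
0.215 [ 0.53305798 -0.27319946  0.21602304] [-1.41589686  0.26191648  7.05595806] [0.21561576 0.27520503 0.0127702 ] 11.0417
```

View pics/d.png

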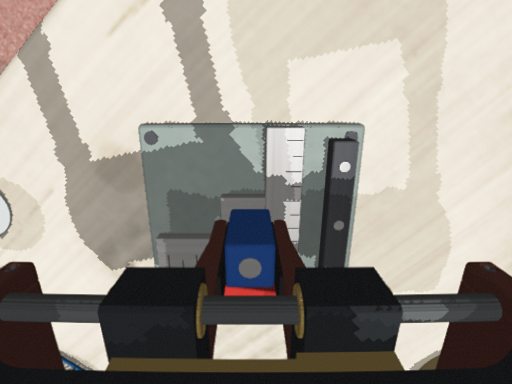

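The square now lies on the plate. Its x arm's outer edge is at column 304 for rows 130–240, and the dark fence's inner face runs from (331,140) to (320,265). Next I'll compare their world angles.

Run:
```python
from m import *
import pickle
w=pickle.load(open('d.pkl','rb'));g=cv2.cvtColor(w['frame'],cv2.COLOR_RGB2GRAY).astype(float)
g=cv2.GaussianBlur(g,(3,3),0);dx=np.diff(g,axis=1)
def edge(v0,v1,u0,u1,z,n):
    P=[]
    for v in range(v0,v1):
        c0=u0(v)if callable(u0) else u0; c1=c0+u1
        k=np.argmin(dx[v,c0:c1]); P.append((c0+k+.5,v))
    P=np.array(P);a=fit(onplane(w,P,z)); print(n,P[::20].tolist(),np.degrees(np.arctan2(a[1],a[0])),a); return a
a=edge(135,235,296,18,.02,'sq')
b=edge(145,240,lambda v:int(323-(v-140)*.088),14,.024,'fence')
n=np.array([-b[1],b[0]]);print('gap',(a[2:]-b[2:])@n)
print(r.sense()['orientation'])
```

```text
sq [[303.5, 135.0], [302.5, 155.0], [301.5, 175.0], [300.5, 195.0], [299.5, 215.0]] -41.814243 [ 0.74531025 -0.66671777  0.52831495 -0.22332892]
fence [[327.5, 145.0], [322.5, 165.0], [324.5, 185.0], [322.5, 205.0], [321.5, 225.0]] -41.873947 [ 0.74461514 -0.66749406  0.5614499  -0.23396793]
gap -0.014195405
[1.79986536e+02 6.60359017e-02 1.38030375e+02]
```

Yaw agrees to within 0.1° and the gap to the fixed fence is about 14 mm. Sliding onto the fixed fence, then against the swing fence.

Run:
```python
from h import *
b=np.load('b.npy');th=np.radians(138.03);x=np.array([np.cos(th),np.sin(th)]);y=np.array([-x[1],x[0]]);o=np.array([.6119,-.2745])
def F():
    s=r.sense();d=np.array(s['contact_force'])-b;return d[:2]@x,d[:2]@y,d[2],s['torque'][2]
px,py=60.,52.
def go(sp=.03): r.servo_line([*(o+x*px/1e3+y*py/1e3),.2153],speed=sp)
py-=10; go(); f0=F();print('slide',np.round(f0,2))
for i in range(16):
    py-=.7;go();f=F()
    if f[1]>f0[1]+6: break
print('y contact',py,np.round(f,2),r.sense()['clock'])
for i in range(45):
    px-=1;go();f=F()
    if i%4==0 or f[0]>6: print(px,np.round(f,2))
    if f[0]>12: break
s=r.sense();print(px,py,np.round(f,2),s['clock'],((np.array(s['tcp_pos'])[:2]-o)@np.c_[x,y]*1e3).round(2),s['orientation'],s['opening']);np.save('p.npy',[px,py])
w=shot('wrist','e1.png');shot('side','e2.png');shot('scene','e3.png')
A=cv2.imread('pics/e1.png');B=cv2.imread('pics/e2.png')
cv2.imwrite('pics/e.png',np.hstack([cv2.resize(A,(480,360)),cv2.resize(B[150:270,200:306],(318,360),interpolation=2)]))
```

```text
slide [ 1.27  0.07  7.06 -0.03]
y contact 32.89999999999996 [0.83 8.74 9.59 0.18] 14.8167
59.0 [ 3.14  8.22 10.85  0.2 ]
55.0 [ 4.17  7.84 11.13  0.22]
51.0 [ 4.4   8.57 10.22  0.23]
47.0 [ 5.32  8.09 10.9   0.17]
43.0 [ 4.9   7.96 11.83  0.19]
39.0 [ 5.26  7.89 11.23  0.23]
37.0 [ 6.32  7.6  11.24  0.13]
36.0 [ 6.05  8.04 10.94  0.18]
35.0 [ 6.71  7.77 11.72  0.22]
34.0 [10.03  7.66 13.64  0.23]
33.0 [12.27  9.81 15.27  0.21]
33.0 32.89999999999996 [12.27  9.81 15.27  0.21] 21.5667 [34.18 33.81] [-179.78272298   -0.29224887  138.01823643] 0.025327321394252714
```

View pics/e.png

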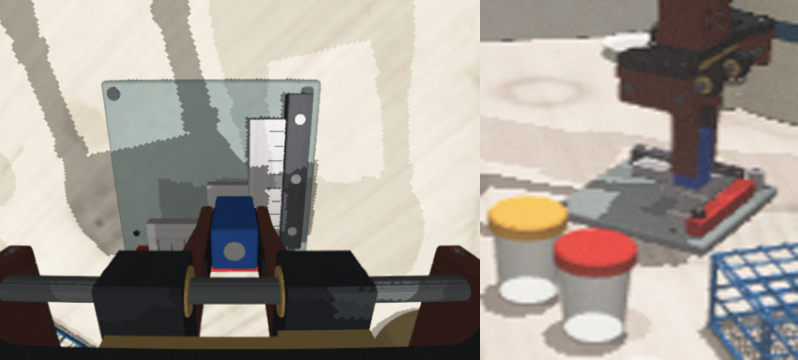

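The wrist view shows the x arm against the dark fence at about (284,180). The side view shows the red fence pushed out and the square against it. The x force stepped up at px≈34, where the heel reaches the fence near the hinge. I'll ease the down force, press a little more, and measure the red fence's angle.

Run:
```python
from m import *
b=np.load('b.npy');th=np.radians(138.03);x=np.array([np.cos(th),np.sin(th)]);y=np.array([-x[1],x[0]]);o=np.array([.6119,-.2745])
px,py=np.load('p.npy')
def rep(z):
    r.servo_line([*(o+x*px/1e3+y*py/1e3),z],speed=.03); s=r.sense();d=np.array(s['contact_force'])-b
    print(px,py,z,np.round([d[:2]@x,d[:2]@y,d[2],*s['torque']],2),((np.array(s['tcp_pos'])[:2]-o)@np.c_[x,y]*1e3).round(2),np.round(s['tcp_pos'][2],4),np.round(s['orientation'],2),s['clock'])
rep(.2162);px-=.8;rep(.2162);px-=.8;rep(.2162);py-=.5;rep(.2162);r.wait(.3);rep(.2162)
np.save('p.npy',[px,py])
s=shot('side','f2.png');f=s['frame'].astype(int)
m=((f[...,0]>110)&(f[...,1]<75)&(f[...,2]<75)).astype(np.uint8);m[:, :255]=0;m[:195]=0;m[232:]=0;m[:,305:]=0
m[:,:268]&=1
c=max(cv2.findContours(m,0,1)[0],key=cv2.contourArea).reshape(-1,2)
print(c.min(0),c.max(0))
# top edge of the mask per column = inner top edge of fence (z=.024)
us=range(c[:,0].min()+4,c[:,0].max()-4);P=np.array([(u,np.nonzero(m[:,u])[0][0]) for u in us]);print(P[::4].tolist())
W=onplane(s,P,.024);a=fit(W);print(np.degrees(np.arctan2(a[1],a[0]))%180,'true 48.03',((W[::6,:2]-o)@np.c_[x,y]*1e3).round(1).tolist())
cv2.imwrite('pics/f.png',cv2.resize(cv2.imread('pics/f2.png')[160:250,215:315],(700,600*9//9),interpolation=2))
```

```text
33.0 32.89999999999996 0.2162 [10.88  7.54 11.73  0.2   2.05  0.21] [34.17 33.79] 0.2162 [-179.78   -0.3   138.02] 21.9667
32.2 32.89999999999996 0.2162 [14.18  7.72 14.97  0.5   2.45  0.22] [33.73 33.78] 0.2163 [-179.77   -0.4   138.02] 22.2167
31.400000000000002 32.89999999999996 0.2162 [15.72  8.22 14.4   0.81  2.86  0.22] [33.26 33.76] 0.2163 [-179.76   -0.48  138.03] 22.4667
31.400000000000002 32.39999999999996 0.2162 [16.67 10.61 15.41  0.64  2.98  0.21] [33.26 33.59] 0.2163 [-179.72   -0.48  138.01] 22.7167
31.400000000000002 32.39999999999996 0.2162 [16.2  10.68 14.99  0.68  3.    0.24] [33.26 33.62] 0.2163 [-179.72   -0.48  138.01] 23.2667
[269 209] [291 228]
[[273, 223], [277, 217], [281, 214], [285, 211]]
52.45659 true 48.03 [[-10.6, 106.8], [-1.0, 53.8], [-2.6, 21.3]]
```

View pics/f.png

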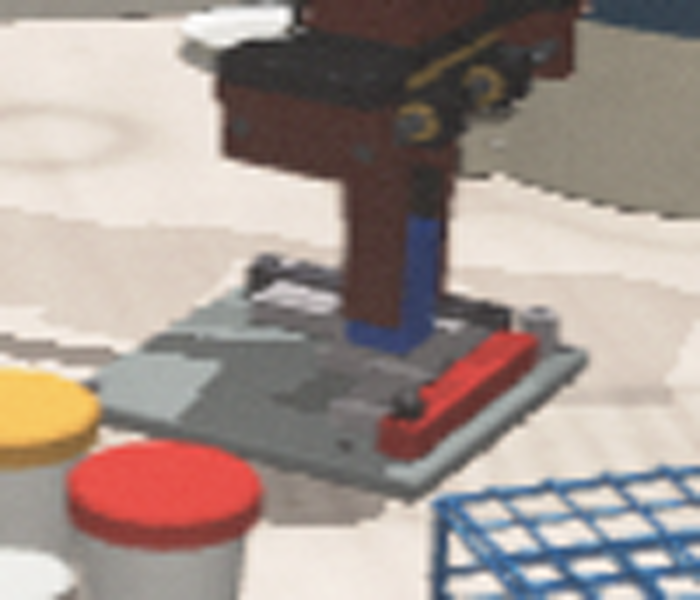

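The picture shows the square seated in the corner with the red fence roughly parallel to the plate edge. The push has tilted the tool about 0.5°, so I'll level it and then check the fence from its outer bottom edge.

```bash
cat > k.py <<'E'
from m import *
th=np.radians(138.03);x=np.array([np.cos(th),np.sin(th)]);y=np.array([-x[1],x[0]]);o=np.array([.6119,-.2745]);b=np.load('b.npy')
from scipy.spatial.transform import Rotation as Ro
def rep():
    s=r.sense();d=np.array(s['contact_force'])-b
    g=np.array(s['tcp_pos'])+Ro.from_euler('xyz',s['orientation'],degrees=True).apply([0,0,.163])
    print(np.round([d[:2]@x,d[:2]@y,d[2],*s['torque']],2),'grip',((g[:2]-o)@np.c_[x,y]*1e3).round(2),g[2].round(4),np.round(s['orientation'],2),s['clock'])
def go(gx,gy,gz,rpy):
    R=Ro.from_euler('xyz',rpy,degrees=True); p=np.array([*(o+x*gx/1e3+y*gy/1e3),gz])-R.apply([0,0,.163])
    r.servo_line(p,list(rpy),speed=.03);rep()
def fence(n):
    s=shot('side',n);f=s['frame'].astype(int)
    m=((f[...,0]>90)&(f[...,0]>1.8*f[...,1])).astype(np.uint8);m[:, :266]=0;m[:195]=0;m[232:]=0;m[:,305:]=0
    us=[u for u in range(274,290) if m[:,u].any()]
    P=np.array([(u,np.nonzero(m[:,u])[0][-1]+.5) for u in us]);W=onplane(s,P,.01);a=fit(W)
    print('fence ang',np.degrees(np.arctan2(a[1],a[0]))%180,'true 48.03',((W[::5,:2]-o)@np.c_[x,y]*1e3).round(1).tolist())
    q=[]
    for u in range(276,292):  # plate far edge, reference
        col=f[:,u];v0=np.nonzero(m[:,u])[0]; v0=v0[-1]+2 if len(v0) else 205
        k=np.nonzero(col[v0:v0+25,0]-col[v0:v0+25,2]>10)[0]; 
        if len(k): q.append((u,v0+k[0]-.5))
    W=onplane(s,q,0.);a=fit(W);print('plate edge',np.degrees(np.arctan2(a[1],a[0]))%180,((W[::5,:2]-o)@np.c_[x,y]*1e3).round(1).tolist())
E
python3 - <<'E'
from k import *
rep(); fence('g1.png')
px,py=np.load('p.npy')
go(px,py,.0534,[180.1,.3,138.03])
go(px,py,.0538,[179.9,.45,138.03])
fence('g2.png')
E
```

```text
[15.51 10.69 15.56  0.67  3.01  0.23] grip [34.61 34.38] 0.0533 [-179.72   -0.48  138.01] 23.3167
fence ang 49.42455 true 48.03 [[-11.6, 101.8], [-11.4, 73.3], [-8.5, 37.9], [-11.1, 12.8]]
plate edge 59.088066 [[-22.4, 111.2], [-3.7, 44.8], [-3.6, 14.2], [2.4, -30.2]]
[15.75  9.3  15.03  0.69  2.96  0.2 ] grip [34.79 34.32] 0.0532 [-179.62   -0.2   138.02] 23.6167
[15.11  8.92 13.97  0.68  2.95  0.22] grip [34.88 34.44] 0.0531 [-1.7981e+02 -8.0000e-02  1.3801e+02] 23.8667
fence ang 49.21643 true 48.03 [[-11.6, 101.8], [-11.4, 73.3], [-11.3, 43.7], [-11.1, 12.8]]
plate edge 51.8674 [[-22.4, 111.2], [-22.6, 83.4], [-3.6, 14.2], [2.4, -30.2]]
```

The red fence's outer edge now sits at a constant offset, -11.6 to -11.1 mm in jig x from y=102 to y=13, so it is parallel to true. The tool is level and pressing about 15 N and 9 N. Checking that it is steady, then handing in.

Run:
```python
from k import *
r.wait(.5); rep(); s=r.sense();print(s['opening'],s['gripper_force']); print(r.hand_in())
```

```text
[15.19  9.86 12.08  0.61  2.97  0.18] grip [34.88 34.44] 0.0531 [-1.7981e+02 -8.0000e-02  1.3802e+02] 24.4167
0.02575827007938275 45.009557604789734
the job is handed in; nothing more can be done
None
```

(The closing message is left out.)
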